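# Fit the test cover onto the studs of a flow meter

### The job

Pick up the loose aluminium test cover, bring it boss up onto the studs of the open flow meter, and turn it until all four holes line up with the studs; then slide it gently down the studs until it lies fully home, flat on the flange, and let go. Never force it or let it drop: keep the push between cover and meter below about 45 N. Leave the other things on the bench where they are.

Things in the scene. Friction and masses are not known exactly. Their poses are not given: they have to be found in the camera images.
- cover: Loose bare-aluminium cover, 0.4 to 0.6 kg, flat on the bench, boss up: a disc 115 mm wide, 14 mm thick, with four through holes of 15 mm, 42.5 mm from its axis, at 45, 135, 225 and 315 degrees from its x axis, so every quarter turn is alike. Origin: centre of the underside, z up. When it is home the stud tips stand 10 mm above the disc: grip high on the boss, open little to let go.
- boss_top (a point): Centre of the top of the cover's solid square boss, 59 mm above the cover's underside. The boss, the grip, is 28 by 28 mm and 45 mm tall, standing on the middle of the disc; its flat sides are square to the cover's x and y axes.
- meter: The open flow meter: light grey painted upright body fixed to the bench on a steel foot plate, 160 mm tall, flanges 115 mm wide, a short side neck at half height along its own -x, to 84 mm from the axis. Origin: centre of its underside on the bench, z up. Its top flange carries four studs (see stud_tips) and does not turn when the cover is turned on it.
- face (a point): Centre of the open meter's top flange face, on its axis, 160 mm above the bench; axes as the meter body. The cover's origin lies here when home. The studs are plain steel, 12 mm thick, 42.5 mm from the axis, 90 degrees apart, and rise 24 mm above the face; the last 6 mm taper to a flat tip 7 mm wide.
- stud_tips (a point): Point on the meter's axis level with the stud tips, 24 mm above the face: the cover's origin when it rests on the tips. Axes as the meter body. The studs stand at 45, 135, 225, 315 degrees from its x axis plus one common turn of up to 0.55 rad either way, different each time and NOT measured: see it, or feel it by turning the cover on the tips until it sinks.
- done_meter: Bystander: a finished flow meter of the same kind with its cover already on, 219 mm tall, loose and heavy. Origin: centre of its underside.
- nut_bin: Bystander: blue plastic bin of nuts, 140 x 100 x 50 mm. Origin: centre of its underside.
- tape_roll: Bystander: white roll of tape lying flat, 90 mm outside diameter, 24 mm high. Origin: centre of its underside.
- screwdriver: Bystander: yellow-handled screwdriver lying on the bench, 200 mm long along its x. Origin: its middle, on the bench.
Mind the look-alikes: they are no part of the job. Of the things like the cover, leave any that is black, purple or turquoise; of the rest the smaller one is meant.

How it is judged:
On the way, in this order (a step that is already met when the one before it is completed fails the run):
1. the cover is lifted clear of the bench (height (world z) of cover above 0.03 m), for 0.1 s.
2. the cover lies fully home on the flange, all four studs through its holes (z of cover in the frame of face between -0.003 and 0.0025 m and horizontal distance between cover and face below 0.004 m and angle between cover's own z axis and vertical below 0.035 rad), for 0.2 s.
At the end, for the whole second after the job is handed in: The cover lies at rest on the meter's top flange with the studs through its holes: underside within 2.5 mm of the flange face, axis within 4 mm of the meter's axis, tilted less than 2 degrees (0.035 rad), boss up, released; the bystanders are where they were, within 20 mm (all of step 2 and linear speed of cover below 0.01 m/s and angular speed of cover below 0.1 rad/s and contact force between the fingers and cover below 0.2 N); the robot touches nothing.
It fails at once if the cover and the open meter (studs included) press on each other with more than 45 N (contact force between cover and meter above 45 N).
It fails at once if a bystander is moved by more than 20 mm (distance of any of done_meter, nut_bin, tape_roll, screwdriver from where it was at the start of the episode above 0.02 m).
It also fails if it takes over 58 s, if anything falls off the work surface, if the arm or the gripper's body presses on something with over 40 N, if the wrist force passes 120 N, or if a joint passes its speed limit or range.

### The arm

A 6-joint arm with a two-finger parallel gripper is mounted at the origin on the work surface. World frame = base frame: x ahead of the robot, y to its left, z up, the work surface at z = 0. Lengths are in m, angles in rad, forces in N, time in s.
With the tool pointing down it reaches from about 0.375 to 0.975 m from the base axis. Payload 3.8 kg.
Tool frame: the origin (TCP) lies midway between the tips of the shut fingers; the grasp point (between the pads) lies 19 mm behind it; z points along the fingers, y is the line along which they close (so a half turn about z gives the same grasp; the last joint's range is limited). The gripper opens to 88 mm and grips with 3 to 60 N. Pads are 18 mm wide; open, the fingers measure 123 mm over their backs; the gripper's body (75 mm by 187 mm) begins 45 mm behind the grasp point.
Start: joints at [1.274, 0.264, 1.604, -0, 1.274, -0.037], TCP at [0.173, 0.652, 0.239] pointing down, gripper open.
Joint ranges: [-2.63, 2.63], [-0.94, 2.18], [0.31, 2.57], [-1.31, 4.45], [0, 2.66], [-2.55, 2.55]. Speed limits (rad/s): [2.57, 2.57, 3.14, 3.14, 3.14, 3.14].

### API

Orientations are given as a rotation vector (axis times angle).
In Python, from cell import manip, inverse_kinematics, cams, order gives the robot as it stands. Calls block until the motion is done:
- manip.move_pose(position, orientation): joint-space move of the TCP to a pose.
- manip.move_linear(position, rate=0.15, rot=None): straight line of the TCP; rot=None keeps the orientation; rate is the mean speed in m/s.
- manip.set_joints(angles): joint-space move.
- manip.set_gripper(opening, force=None): finger opening in m; force is the grip in N (None keeps the last); returns when the fingers have stopped.
- manip.dwell(seconds).
- inverse_kinematics(position, orientation): joint angles nearest the present ones, or None.
- manip.state(): the state.
- cams.capture(name): name is "side" or "top"; returns a dict with "image" (480x640x3 uint8, blue, green, red), "z_map" (480x640 float32, m along the optical axis (not along the pixel's ray), 0 where there is no reading), "intrinsics" (3x3 intrinsics, pixels), "k1" (the pictures are not rectified: a ray, as slopes to the right and down, at radius r is drawn at 1 + k1 r^2 times it, then the intrinsics apply), "position" and "orientation" of the camera in the world. Camera axes: x right, y down, z forward; pixel columns grow to the right and rows downward; lengths in m; the calibration is good to about 2 mm. A picture is of the moment at which its call begins.
A pose or a line that the arm cannot do raises manip.IKError and nothing moves.
- order.close_job(): hands the job in; it is judged then, once.
The state is a dict: "clock": time; "joint_pos": joint angles; "joint_velocities": joint speeds; "tau": joint torques, N m; "tool_pos": TCP position; "tcp_rot": TCP orientation; "contact_force": force on the tool from outside, world axes, zero at the start; "moment": the same for the moment, N m; "gripper_width": finger opening in m; "grasp_force": force on a finger pad.
Only numpy, scipy, OpenCV 4.12 (cv2) and the standard library are available. Lean on these libraries where they do the work, as an engineer would, in place of code of your own. Each camera call takes 0.05 s, during which the arm holds its last target. There are 200 camera calls.

## Working session

There is one attempt and no reset: what is moved stays moved. The work goes in short steps, each a Python script; the robot and the scene stay as the last script left them, time stands still between calls to the robot, and variables do not carry over. Pictures are saved under pics/ and viewed, at most 10 in all, crops included, and the job is handed in when it is done.

```bash
ls; mkdir -p pics; python3 - <<'E'
from cell import manip,cams
import cv2,numpy as np
for n in("top","side"):
    c=cams.capture(n);cv2.imwrite(f"pics/{n}0.png",c["image"]);np.savez(f"{n}0.npz",**c)
    print(n,c["intrinsics"],c["k1"],c["position"],c["orientation"],(c["z_map"]>0).mean())
print(manip.state())
E
```

```text
pics
top [[589.54339426   0.         321.0961495 ]
 [  0.         589.54339426 244.80936793]
 [  0.           0.           1.        ]] 0.022334927535782832 [0.37723946 0.01107126 1.63551746] [-2.16941204  2.19724478 -0.12553887] 0.9958138020833334
side [[564.7553382    0.         315.07315833]
 [  0.         564.7553382  241.99682059]
 [  0.           0.           1.        ]] -0.11731569900172681 [0.02177575 0.92636347 1.42936249] [-0.68311223  2.73145665 -0.97233603] 0.9800651041666667
{'clock': 0.1, 'joint_pos': array([ 1.27412075e+00,  2.64674376e-01,  1.60524484e+00,  1.38590105e-05,
        1.27367784e+00, -3.68926589e-02]), 'joint_velocities': array([-0.00166057,  0.00051096, -0.00411301,  0.00120796,  0.00067968,
        0.0013659 ]), 'tau': array([ 5.67305160e-04, -5.03623509e+01, -3.58070505e+01,  7.31508667e-02,
        2.31391168e-02, -7.61239221e-05]), 'tool_pos': array([0.17319321, 0.65174052, 0.23751081]), 'tcp_rot': array([-4.06880905e-01, -3.11478249e+00,  3.10102237e-03]), 'contact_force': array([ 0.4262832 , -0.41650256,  0.47387163]), 'moment': array([-0.021731  ,  0.01643167, -0.07908773]), 'grasp_force': 0.0, 'gripper_width': 0.08778855259950351}
```

View pics/top0.png

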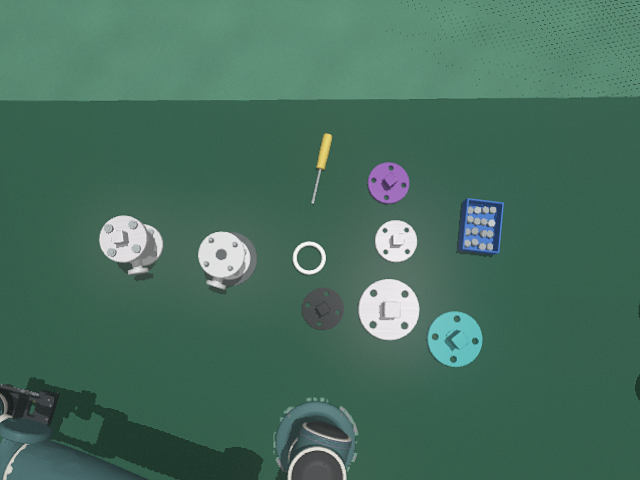

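View pics/side0.png

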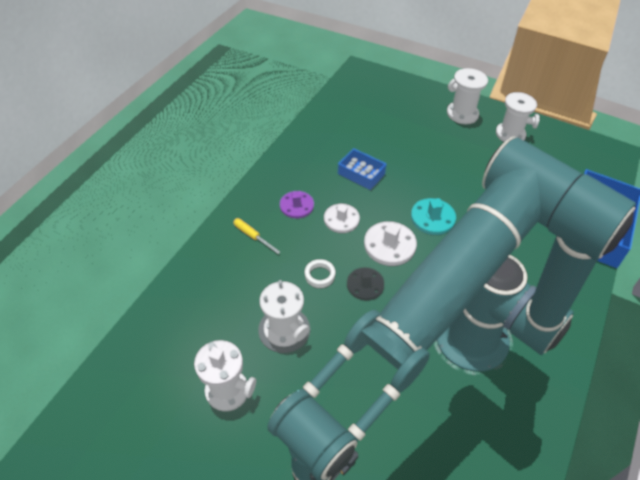

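The bare cover is the small whitish disc at top (396,241) and side (342,216). It is smaller than the white one at (389,309). The open meter is at top (221,255) and side (282,300), and the done meter is at top (124,240).

```bash
cat > h.py <<'E'
import numpy as np,cv2
from scipy.spatial.transform import Rotation as R
def rays(c,uv):
    K=c["intrinsics"];k=float(c["k1"]);uv=np.atleast_2d(uv).astype(float)
    d=(uv-[K[0,2],K[1,2]])/[K[0,0],K[1,1]];s=d.copy()
    for _ in range(20): s=d/(1+k*(s**2).sum(1,keepdims=True))
    return np.c_[s,np.ones(len(s))]
def Rm(c): return R.from_rotvec(c["orientation"]).as_matrix()
def onz(c,uv,z):
    w=rays(c,uv)@Rm(c).T;p=c["position"];return p+w*((z-p[2])/w[:,2:])
def cloud(c):
    v,u=np.mgrid[:480,:640];r=rays(c,np.c_[u.ravel(),v.ravel()])
    return ((r*c["z_map"].reshape(-1,1))@Rm(c).T+c["position"]).reshape(480,640,3)
def proj(c,P):
    q=(np.atleast_2d(P)-c["position"])@Rm(c);s=q[:,:2]/q[:,2:];s=s*(1+float(c["k1"])*(s**2).sum(1,keepdims=True))
    K=c["intrinsics"];return s*[K[0,0],K[1,1]]+[K[0,2],K[1,2]]
def tri(c1,u1,c2,u2):
    A=[];b=[]
    for c,u in((c1,u1),(c2,u2)):
        w=(rays(c,u)@Rm(c).T)[0];w/=np.linalg.norm(w);M=np.eye(3)-np.outer(w,w);A.append(M);b.append(M@c["position"])
    return np.linalg.lstsq(np.vstack(A),np.hstack(b),rcond=None)[0]
def rect(c,x,y,z,h=.08,s=.0002):
    """orthographic picture of the plane z round x,y: rows = -x... columns = -y (x up, y left)"""
    n=int(2*h/s);g=np.arange(n)*s-h
    X,Y=np.meshgrid(x-g,y-g,indexing="ij")
    uv=proj(c,np.c_[X.ravel(),Y.ravel(),np.full(X.size,z)]).astype(np.float32).reshape(n,n,2)
    return cv2.remap(c["image"],uv[...,0],uv[...,1],cv2.INTER_CUBIC)
E
python3 - <<'E'
from h import *
t=dict(np.load("top0.npz"));s=dict(np.load("side0.npz"))
for nm,c,pc,pm in(("top",t,(396,241),(221,255)),("side",s,(342,216),(282,300))):
    C=cloud(c)
    for what,px,zs in(("cover",pc,(.014,.059)),("meter",pm,(.16,.184))):
        w=C[px[1]-30:px[1]+31,px[0]-30:px[0]+31].reshape(-1,3)
        w=w[np.linalg.norm(w[:,:2]-np.median(w[:,:2],0),axis=1)<.12]
        for z in zs:
            m=w[abs(w[:,2]-z)<.005]
            if len(m)>2: print(nm,what,z,len(m),m.mean(0).round(4),((m.min(0)+m.max(0))/2).round(4),np.ptp(m,axis=0).round(4))
        print(np.histogram(w[:,2],bins=np.arange(-.01,.24,.01))[0])
ims=[]
for c in(t,s):
    a=onz(t,(396,241),.014)[0];b=onz(t,(221,255),.16)[0]
    ims.append(np.vstack([rect(c,a[0],a[1],.014,.075,.0005),rect(c,b[0],b[1],.16,.075,.0005)]))
    print(a,b)
cv2.imwrite("pics/r0.png",np.hstack(ims))
E
```

```text
top cover 0.014 916 [ 0.5399 -0.2321  0.0136] [ 0.538  -0.2287  0.014 ] [0.1682 0.1511 0.0099]
top cover 0.059 84 [ 0.5403 -0.2314  0.0586] [ 0.539  -0.2315  0.0591] [0.027  0.027  0.0098]
[1346 1285  867   54    5   12   76   31    0    0    0    0    0    0
    0    0    0    0    0    0    0    0    0    0]
top meter 0.16 1363 [0.4966 0.2286 0.1595] [0.497  0.2294 0.16  ] [0.1132 0.1155 0.01  ]
top meter 0.184 52 [0.4944 0.2308 0.1828] [0.4963 0.2288 0.1838] [0.0796 0.0829 0.0096]
[696 863 203  36   0   0   0   0   5  33  52  35   2   0   1  12 977 620
  44  44   0   0   0   0]
side cover 0.014 498 [ 0.5341 -0.2211  0.0135] [ 0.5395 -0.2317  0.014 ] [0.2341 0.2207 0.0099]
side cover 0.059 49 [ 0.5363 -0.2269  0.0575] [ 0.537  -0.2287  0.0584] [0.029  0.0313 0.0084]
[1080 1024  466   40   22   24   56   12    0    0    0    0    0    0
    0    0    0    0    0    0    0    0    0    0]
side meter 0.16 1044 [0.4934 0.2321 0.1603] [0.4956 0.2291 0.16  ] [0.1172 0.118  0.01  ]
side meter 0.184 48 [0.4952 0.2307 0.1828] [0.4946 0.2305 0.1839] [0.0823 0.0808 0.0097]
[283 471  78  19   2   6  12  28  49  85 119  84  30   6   0  44 557 640
  48  39   0   0   0   0]
[ 0.53762519 -0.23209329  0.014     ] [0.49312335 0.22946487 0.16      ]
[ 0.53762519 -0.23209329  0.014     ] [0.49312335 0.22946487 0.16      ]
```

View pics/r0.png

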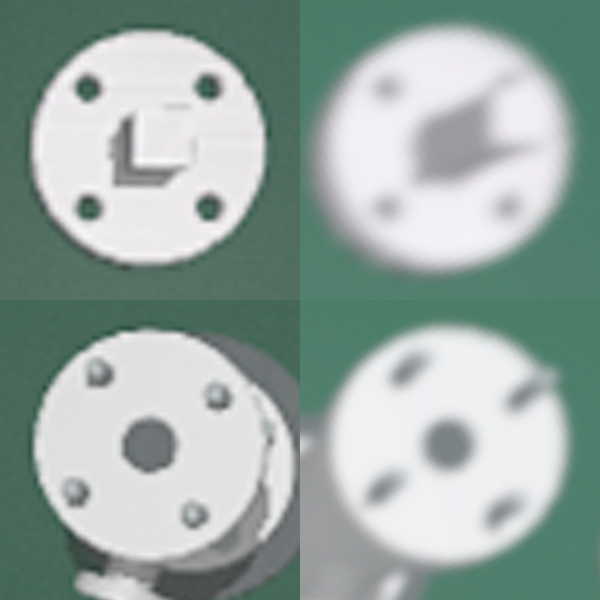

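The rectified crops show the cover's holes nearly square to the world axes, so its yaw is about 0. The meter's studs sit near 34°, with dots at about (99,373), (218,396), (194,515) and (75,491). Next I'll refine these numerically.

```bash
cat >> h.py <<'E'
def blobs(c,x,y,z,rmin=.032,rmax=.053,s=.00025,h=.08):
    """centres (world xy) of the 4 darkest blobs in the ring round x,y on plane z"""
    g=cv2.GaussianBlur(cv2.cvtColor(rect(c,x,y,z,h,s),cv2.COLOR_BGR2GRAY),(0,0),2).astype(float)
    n=len(g);q=np.arange(n)*s-h;dx,dy=np.meshgrid(-q,-q,indexing="ij");r=np.hypot(dx,dy)
    ring=(r>rmin)&(r<rmax);wt=np.where(ring,np.clip(np.median(g[ring])-12-g,0,None),0)
    k,l,st,ce=cv2.connectedComponentsWithStats((wt>0).astype(np.uint8));out=[]
    for i in sorted(range(1,k),key=lambda i:-wt[l==i].sum())[:4]:
        m=l==i;out.append([x+(dx*wt)[m].sum()/wt[m].sum(),y+(dy*wt)[m].sum()/wt[m].sum()])
    return np.array(out)
def fit4(P):
    c=P.mean(0);d=P-c;a=np.angle((np.exp(4j*np.arctan2(d[:,1],d[:,0]))).mean())/4
    return c,np.degrees(a)%90,np.hypot(*d.T)
def disc(c,x,y,z,s=.00025,h=.08,thr=150):
    im=rect(c,x,y,z,h,s).min(2);k,l,st,ce=cv2.connectedComponentsWithStats((im>thr).astype(np.uint8))
    m=(l==l[int(len(im)*.5-.025/s),int(len(im)*.5-.005/s)]).astype(np.uint8)
    ct=max(cv2.findContours(m,cv2.RETR_EXTERNAL,cv2.CHAIN_APPROX_NONE)[0],key=cv2.contourArea)
    e=cv2.fitEllipse(cv2.convexHull(ct));return x+h-e[0][1]*s,y+h-e[0][0]*s,np.array(e[1])*s
E
python3 - <<'E'
from h import *
t=dict(np.load("top0.npz"));s=dict(np.load("side0.npz"))
for n,c in(("top",t),("side",s)):
    print(n,"cover disc",disc(c,.5385,-.2315,.014),"meter disc",disc(c,.496,.230,.16))
    for x,y,z in((.5385,-.2315,.014),(.496,.230,.16),(.496,.230,.172),(.496,.230,.184)):
        print(z,*fit4(blobs(c,x,y,z)))
uv=[];
for z,x,y in((.014,.5385,-.2315),(.16,.496,.23)):
    a,b=disc(t,x,y,z)[:2],disc(s,x,y,z)[:2]
    print("tri",tri(t,proj(t,[*a,z]),s,proj(s,[*b,z])))
C=cloud(t)
for (u,v) in((396,241),(221,255)):
    w=C[v-30:v+31,u-30:u+31].reshape(-1,3)
    if u>300: q=w[(w[:,2]>.045)&(w[:,2]<.08)];print("boss",q.mean(0),np.ptp(q,axis=0))
    else:
        q=w[(w[:,2]>.174)&(w[:,2]<.2)];q=q[np.hypot(*(q[:,:2]-[.496,.23]).T)<.055]
        d=q[:,:2]-[.496,.2295];print("studs depth",len(q),np.degrees(np.angle(np.exp(4j*np.arctan2(d[:,1],d[:,0])).mean())/4)%90)
E
```

```text
top cover disc (0.5389708023071289, -0.23118377685546876, array([0.11687159, 0.11737612])) meter disc (0.49260263061523435, 0.22263082885742186, array([0.11612684, 0.13376602]))
0.014 [ 0.53899511 -0.23131141] 45.37046146463428 [0.04255461 0.0425966  0.04249339 0.04245044]
0.16 [0.49508658 0.23059433] 33.9120519755113 [0.04262951 0.04265707 0.04270641 0.0423241 ]
0.172 [0.49412865 0.22880874] 33.91217853803301 [0.04228339 0.04231155 0.0423622  0.04197958]
0.184 [0.49318596 0.22703524] 33.91312826876827 [0.0419979  0.04196374 0.04201536 0.04165632]
side cover disc (0.5381774749755859, -0.2290149841308594, array([0.12061524, 0.12778842])) meter disc (0.4824743194580078, 0.24833310317993162, array([0.12462424, 0.1714267 ]))
0.014 [ 0.53932785 -0.23003232] 46.26354283331543 [0.04353168 0.04279078 0.04166249 0.04226802]
0.16 [0.49738222 0.22773709] 33.64285954965378 [0.04275497 0.0425779  0.04158683 0.04344902]
0.172 [0.49422965 0.23246045] 33.62621353476305 [0.04561048 0.04226867 0.04223741 0.04265127]
0.184 [0.49100579 0.2374528 ] 33.69729689237782 [0.04784821 0.04181818 0.04210941 0.04046012]
tri [ 0.5393216  -0.23165298  0.01078165]
tri [0.49582782 0.22814709 0.1223918 ]
boss [ 0.53918257 -0.23112976  0.0574473 ] [0.02756582 0.02763783 0.02246844]
studs depth 74 33.24355215997771
```

Cover: (0.539, -0.231), yaw about 0.4°, boss top about 0.058. Stud turn is about 33.9°, mod 90. I'll refit the meter centre with a robust edge fit, plan the wrist turn, and grasp.

```bash
cat >> h.py <<'E'
from scipy.optimize import least_squares
def circ(c,x,y,z,r0=.0575,w=.006,s=.00025,h=.08,sign=-1):
    """robust circle: strongest bright-to-dark (sign -1) radial step near r0, subpixel"""
    g=cv2.GaussianBlur(cv2.cvtColor(rect(c,x,y,z,h,s),cv2.COLOR_BGR2GRAY),(0,0),3).astype(np.float32)
    a=np.radians(np.arange(0,360,2))[:,None];r=np.arange(r0-w,r0+w,s)[None]
    v=cv2.remap(g,((h-r*np.sin(a))/s).astype(np.float32),((h-r*np.cos(a))/s).astype(np.float32),cv2.INTER_LINEAR)
    d=sign*np.gradient(v,axis=1);i=d.argmax(1);ok=(d.max(1)>.5*np.median(d.max(1)))&(i>0)&(i<r.size-1)
    P=np.c_[r[0,i]*np.cos(a[:,0]),r[0,i]*np.sin(a[:,0])][ok]
    f=least_squares(lambda p:np.hypot(*(P-p[:2]).T)-p[2],[0,0,r0],loss="soft_l1",f_scale=.0005)
    return np.array([x+f.x[0],y+f.x[1],f.x[2]]),ok.sum(),np.median(abs(f.fun))
def down(deg): return (R.from_euler("z",deg,degrees=True)*R.from_euler("x",180,degrees=True)).as_rotvec()
E
python3 - <<'E'
from h import *
from cell import manip,inverse_kinematics as ik
t=dict(np.load("top0.npz"));s=dict(np.load("side0.npz"))
for n,c in(("top",t),("side",s)):
    print(n,"cover",circ(c,.539,-.2312,.014),"meter",circ(c,.496,.23,.16),"bore",circ(c,.496,.23,.16,.014,.005,sign=1))
    p=circ(c,.496,.23,.16)[0][:2]
    if n=="top":pt=p
print("tri",tri(t,proj(t,[*pt,.16]),s,proj(s,[*p,.16])))
for a in(-180,-90,0,90,180):
    for p,da in(((.539,-.2312,.03),.4),((.496,.23,.3),-11.1),((.496,.23,.3),78.9)):
        q=ik(p,down(a+da));print(a,da,None if q is None else np.round(q,2))
E
```

```text
top cover (array([ 0.53915053, -0.23121287,  0.05830624]), np.int64(180), np.float64(0.00020562578877573318)) meter (array([0.49591574, 0.22980412, 0.05758954]), np.int64(162), np.float64(0.0002610638015180071)) bore (array([0.49562505, 0.22993782, 0.01354945]), np.int64(180), np.float64(0.0002692034892440298))
side cover (array([ 0.53903186, -0.23085732,  0.06026725]), np.int64(174), np.float64(0.0009148903018385487)) meter (array([0.49607402, 0.230304  , 0.05908611]), np.int64(176), np.float64(0.0005776885497376961)) bore (array([0.495701  , 0.23039249, 0.01221241]), np.int64(180), np.float64(0.00043267209634439367))
tri [0.49611521 0.22995285 0.15945581]
-180 0.4 [-0.45  0.31  1.97  0.    0.86 -2.03]
-180 -11.1 [ 0.39 -0.01  1.8   0.    1.35 -0.99]
-180 78.9 None
-90 0.4 None
-90 -11.1 None
-90 78.9 [ 0.39 -0.01  1.8   0.    1.35  2.15]
0 0.4 [-0.45  0.31  1.97 -0.    0.86  1.12]
0 -11.1 [ 0.39 -0.01  1.8   0.    1.35  2.15]
0 78.9 [ 0.39 -0.01  1.8  -0.    1.35  0.58]
90 0.4 [-0.45  0.31  1.97 -0.    0.86 -0.45]
90 -11.1 [ 0.39 -0.01  1.8  -0.    1.35  0.58]
90 78.9 [ 0.39 -0.01  1.8   0.    1.35 -0.99]
180 0.4 [-0.45  0.31  1.97  0.    0.86 -2.03]
180 -11.1 [ 0.39 -0.01  1.8   0.    1.35 -0.99]
180 78.9 None
```

```bash
python3 - <<'E'
from h import *
from cell import manip,cams
st=manip.state();p=st["tool_pos"]
manip.move_linear([p[0],p[1],.40],.3)
manip.move_pose([.5391,-.2311,.20],down(90.4))
manip.set_gripper(.06,40)
manip.move_linear([.5391,-.2311,.028],.12)
manip.set_gripper(0,40);manip.dwell(.2)
s=manip.state();print(s["gripper_width"],s["grasp_force"],s["tool_pos"],s["contact_force"])
manip.move_linear([.5391,-.2311,.08],.1);manip.dwell(.2)
s=manip.state();print(s["gripper_width"],s["grasp_force"],s["tool_pos"],s["contact_force"])
manip.move_linear([.5391,-.2311,.38],.3)
manip.move_pose([.496,.23,.38],down(78.9));manip.dwell(.3)
s=manip.state();print(s["clock"],s["gripper_width"],s["tool_pos"],s["contact_force"],s["moment"])
ims=[]
for n in("top","side"):
    c=cams.capture(n);np.savez(f"{n}1.npz",**c);ims.append(c["image"])
cv2.imwrite("pics/b1.png",np.hstack([ims[0][140:380,60:400],ims[1][140:380,120:460]]))
E
```

```text
0.02744893471274857 40.000119069591165 [ 0.53938535 -0.23117562  0.02821917] [1.42823842 0.31699873 0.43822947]
0.02787949877264066 39.99995671212673 [ 0.53828169 -0.23072872  0.07890115] [ 0.67675213  0.07411991 -5.44116761]
11.1583 0.027450842645731697 [0.49632054 0.22939472 0.379988  ] [-0.13899124 -0.16292796 -4.92595715] [-0.09980232  0.07261688 -0.04014525]
```

View pics/b1.png

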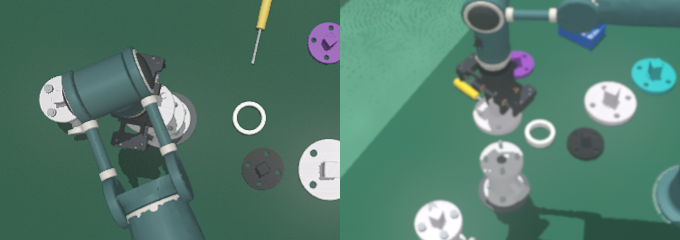

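```bash
cat > desc.py <<'E'
from h import *
from cell import manip
def descend(x,y,z0,z1,step=.001,lim=8,base=None):
    if base is None: base=manip.state()["contact_force"]
    z=z0
    while z>z1+1e-6:
        z=max(z-step,z1);manip.move_linear([x,y,z],.015);s=manip.state();f=s["contact_force"]-base
        print(f"{z:.4f} {s['tool_pos'].round(4)} F{f.round(1)} M{s['moment'].round(2)} t{s['clock']:.1f}")
        if np.linalg.norm(f)>lim: break
    return z,f
E
python3 - <<'E'
from desc import *
manip.move_linear([.496,.23,.219],.15);manip.dwell(.3)
b=np.mean([ (manip.dwell(.05),manip.state()["contact_force"])[1] for _ in range(4)],0);np.save("base.npy",b);print(b)
descend(.496,.23,.219,.200,base=b)
E
```

```text
[-0.19697471 -0.33035388 -5.48636825]
0.2180 [0.4959 0.2299 0.2178] F[-0.4  0.7  0.4] M[-0.11  0.1  -0.04] t13.2
0.2170 [0.4959 0.23   0.2168] F[-0.4  0.3 -0.1] M[-0.08  0.08  0.  ] t13.5
0.2160 [0.4959 0.23   0.2159] F[-0.4  0.9  0. ] M[-0.08  0.11  0.05] t13.7
0.2150 [0.4959 0.23   0.2149] F[-0.1  0.5  0.3] M[-0.08  0.07 -0.02] t14.0
0.2140 [0.4959 0.2299 0.2139] F[-0.  -0.   0.5] M[-0.07  0.02 -0.01] t14.2
0.2130 [0.4959 0.23   0.2129] F[ 0.8  0.5 -0.2] M[-0.05  0.09  0.  ] t14.5
0.2120 [0.4959 0.23   0.2119] F[1.  0.5 0.3] M[-0.1   0.08 -0.03] t14.7
0.2110 [0.4959 0.23   0.2109] F[-0.6  0.2  0.3] M[-0.01  0.08 -0.02] t15.0
0.2100 [0.4959 0.23   0.2099] F[ 0.2 -0.  -0.1] M[-0.08  0.11  0.01] t15.2
0.2090 [0.4959 0.23   0.2089] F[ 0.1  0.8 -0.5] M[-0.09  0.09 -0.  ] t15.5
0.2080 [0.4959 0.23   0.2079] F[ 0.1 -0.1  0.2] M[-0.03  0.09  0.01] t15.7
0.2070 [0.4959 0.23   0.2068] F[0.8 0.3 0.1] M[-0.08  0.09  0.01] t16.0
0.2060 [0.4959 0.23   0.2059] F[ 0.3  0.8 -0.6] M[-0.11  0.09 -0.02] t16.2
0.2050 [0.4959 0.23   0.2049] F[ 0.7  1.  -0.5] M[-0.08  0.09 -0.04] t16.5
0.2040 [0.4959 0.23   0.2039] F[-0.4  0.2  1. ] M[-0.06  0.1  -0.07] t16.7
0.2030 [0.4959 0.23   0.2029] F[ 0.7  1.4 -0.3] M[-0.09  0.07 -0.01] t17.0
0.2020 [0.4959 0.23   0.2019] F[ 0.8 -0.   0.4] M[-0.1   0.06  0.03] t17.2
0.2010 [0.496  0.23   0.2009] F[ 0.1  0.1 -0.4] M[-0.08  0.09 -0.01] t17.5
0.2000 [0.4959 0.23   0.1999] F[0.6 0.1 0.6] M[-0.09  0.07 -0.04] t17.7
```

```bash
python3 - <<'E'
from desc import *
descend(.496,.23,.200,.190,base=np.load("base.npy"))
descend(.496,.23,.190,.1855,step=.0005,lim=5,base=np.load("base.npy"))
E
```

```text
0.1990 [0.4959 0.23   0.1989] F[-0.5  0.6 -0.1] M[-0.1   0.08  0.  ] t18.0
0.1980 [0.4959 0.23   0.1979] F[ 0.8  0.6 -0.5] M[-0.04  0.08  0.02] t18.2
0.1970 [0.4959 0.23   0.1969] F[ 0.7 -0.7  0.2] M[-0.1   0.09  0.03] t18.5
0.1960 [0.4959 0.23   0.1959] F[ 0.2  0.5 -0. ] M[-0.08 -0.02  0.  ] t18.7
0.1950 [0.4959 0.23   0.1949] F[1.2 0.5 0.4] M[-0.06  0.1   0.04] t19.0
0.1940 [0.4959 0.23   0.1939] F[-0.3  0.1 -0.4] M[-0.1   0.04  0.03] t19.2
0.1930 [0.4959 0.23   0.1929] F[ 0.4 -0.3  0.1] M[-0.12  0.17  0.02] t19.5
0.1920 [0.4959 0.23   0.1919] F[-0.2 -0.5  0.8] M[-0.11  0.09 -0.02] t19.7
0.1910 [0.4959 0.23   0.1909] F[ 0.1  0.9 -0.1] M[-0.07  0.13 -0.02] t20.0
0.1900 [0.4959 0.23   0.1899] F[ 0.1  0.6 -0.2] M[-0.09  0.05 -0.04] t20.2
0.1895 [0.496  0.23   0.1895] F[ 0.  -0.1  0.2] M[-0.08  0.08 -0.03] t20.5
0.1890 [0.496  0.23   0.1889] F[-0.   0.6 -0.1] M[-0.08  0.08  0.  ] t20.7
0.1885 [0.496  0.23   0.1885] F[0.3 1.4 0.9] M[-0.06  0.1  -0.02] t21.0
0.1880 [0.4961 0.23   0.1882] F[-0.5 -0.1  0.5] M[-0.14  0.1   0.03] t21.2
0.1875 [0.4961 0.2301 0.1882] F[-2.1 -1.4  6.4] M[-0.25  0.44  0.01] t21.5
```

Contact comes exactly at the home height (0.160 + 0.028). I'll release, retreat straight up and look.

```bash
python3 - <<'E'
from desc import *
from cell import cams
manip.set_gripper(.040);manip.dwell(.2)
s=manip.state();print(s["gripper_width"],s["grasp_force"],s["contact_force"])
manip.move_linear([.496,.23,.27],.06)
manip.move_linear([.496,.23,.42],.25)
manip.move_pose([.45,-.10,.42],down(90));manip.dwell(.3)
print(manip.state()["clock"],manip.state()["contact_force"])
ims=[]
for n in("top","side"):
    c=cams.capture(n);C=cloud(c);w=C.reshape(-1,3);w=w[np.hypot(*(w[:,:2]-[.496,.23]).T)<.06]
    d=w[(w[:,2]>.165)&(w[:,2]<.18)];q=w[w[:,2]>.21]
    A=np.c_[d[:,:2]-[.496,.23],np.ones(len(d))];print(n,"disc top z median",np.median(d[:,2]),"plane",np.linalg.lstsq(A,d[:,2],rcond=None)[0],"boss",q.mean(0),circ(c,.496,.23,.174))
    ims.append(rect(c,.496,.23,.174,.075,.0005))
    b=dict(np.load(f"{n}0.npz"));ims.append(cv2.resize(c["image"],(400,300)))
cv2.imwrite("pics/e1.png",np.vstack([np.hstack([ims[0],ims[2]]) ,np.hstack([ims[1],ims[3]])[:, 50:650]]))
E
```

```text
0.039950875720590265 0.0 [-0.02420412  0.87372572  0.15859009]
25.9 [-0.32958192  0.19367101  0.51680825]
top disc top z median 0.1732555177595998 plane [-0.00099421 -0.00583251  0.17314472] boss [0.49633326 0.22778508 0.21754491] (array([0.49589189, 0.2298995 , 0.05797329]), np.int64(172), np.float64(0.00027274296131938464))
side disc top z median 0.17437712946922423 plane [ 0.00552206 -0.00819218  0.17413577] boss [0.49336933 0.23134508 0.21817839] (array([0.49619675, 0.23001288, 0.05935635]), np.int64(180), np.float64(0.00042992348344392944))
```

View pics/e1.png

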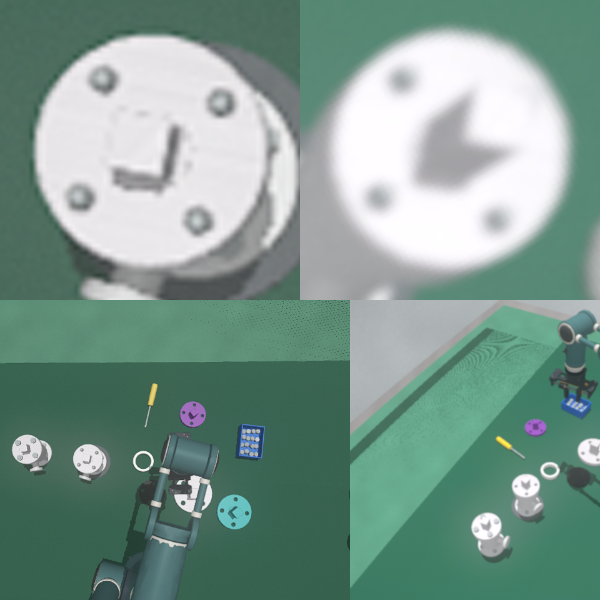

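The picture shows the cover seated with all four studs through its holes, at crop pixels (103,80), (221,102), (198,221) and (80,197). The disc top is at about 0.174 m, level and centred at (0.496, 0.230). The bystanders are undisturbed, so I'm handing it in.

```bash
python3 -c "
from cell import order
print(order.close_job())"
```

```text
the job is handed in; nothing more can be done
None
```

The job is handed in: the cover lies flat and fully home on the open meter with all four studs through its holes, released, with about 6 N of push at contact; the bystanders look untouched, but no verdict was shown.

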